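# Set out the bottle and closure display

## Robot

A 6-joint arm with a two-finger parallel gripper is mounted at the origin on a cart in front of the work surface, level with it; the furniture and walls round the work are solid. World frame = base frame: x ahead of the robot, y to its left, z up, the work surface at z = 0. Lengths are in m, angles in rad, forces in N, time in s.
With the tool pointing down it reaches from about 0.3 to 0.875 m from the base axis. Payload 6.4 kg.
Tool frame: the origin (TCP) lies where the fingers leave the gripper's body, on its centre line; the fingertips stand 73 mm ahead of it and the grasp point (between the pads) lies 54 mm ahead of it; z points along the fingers, y is the line along which they close (so a half turn about z gives the same grasp; the last joint's range is limited). The gripper opens to 85 mm and grips with 20 to 120 N. Pads are 22 mm wide; open, the fingers measure 114 mm over their backs; the gripper's body (76 mm by 85 mm) begins 54 mm behind the grasp point. The pads swing forward as they close: fully open they stand 13 mm farther back than shut.
Start: joints at [0.955, 0.181, 1.607, -0, 1.354, -0.206], TCP at [0.229, 0.527, 0.304] pointing down, gripper open.
Joint ranges: [-2.99, 2.99], [-0.89, 2.07], [0.3, 2.58], [-1.14, 4.28], [0, 2.63], [-3.12, 3.12]. Speed limits (rad/s): [2.57, 2.57, 3.01, 3.14, 3.14, 3.14].

## Interface

Orientations are given as a unit quaternion [w, x, y, z].
In Python, from bench import ctrl gives the robot as it stands.
- The arm moves only by the tool carry_out, never from a script. Its argument "steps" is one flat list of numbers, 7 for each row, row after row: the shift along the tool's x, y, z in m, then the turn, a rotation vector about the tool's x, y, z in rad, then the opening, from 0 (shut) to 1 (fully open). In form: [dx, dy, dz, wx, wy, wz, claw, dx, dy, dz, wx, wy, wz, claw, ...]. A call has 1 to 20 rows; each row is the pose to reach, as a shift and turn from the pose commanded when the call began, along the tool's axes at that moment; what a row does not reach only later rows make up. A row lasts 1/10 s, in which the tool goes at most 50 mm and 8.59 degrees, less where a joint would pass 70% of its speed; a pose out of reach is approached as far as the arm can. A call with a gripper value outside its range is refused whole. The fingers move at their own pace and stop on an object; the grip force is fixed at half the most. Time passes only in rows, so rows that repeat a pose let the fingers close. It gives the time, the measured TCP pose, the force, the opening and the grip force at its end, in the units of the state.
- ctrl.get_obs(): the state, without advancing time (a new reading comes with each control period).
- ctrl.camera(name): name is "scene" or "top" or "wrist"; returns the picture (384x512x3 uint8, red, green, blue); there is no depth.
- ctrl.camera_params(name): a dict with "vertical_fov" (degrees; the focal length in pixels is half the picture's height over the tangent of half this angle, whatever the lens; pixels are square), "cx", "cy" (the principal point, pixels), "cam_to_world" (4x4, takes a point from camera to world coordinates); the wrist camera has in their place "hand_eye" (4x4, takes a point from camera to tool coordinates, whose origin is the TCP and whose axes are the flange's). Camera axes: x right, y down, z forward; pixel columns grow to the right and rows downward; lengths in m; the calibration is good to about 2 mm. A picture is of the moment at which its call begins: read the wrist's pose just before it. camera_params takes no time and is no camera call.
- ctrl.hand_in(): hands the job in; it is judged then, once.
The state is a dict: "time_s": time; "q": joint angles; "dq": joint speeds; "joint_efforts": joint torques, N m; "eef_pos": TCP position; "eef_rot": TCP orientation; "wrist_force": force on the tool from outside, world axes, zero at the start; "torque": the same for the moment, N m; "opening": opening from 0.0 (shut) to 1.0 (fully open); "grasp_force": force on a finger pad.
Only numpy, scipy, OpenCV 4.12 (cv2) and the standard library are available. Lean on these libraries where they do the work, as an engineer would, in place of code of your own. Each camera call takes 0.05 s, during which the arm holds its last target. There are 200 camera calls.

## Task

Set out the display on the three round grey plinths: stand the amber dropper bottle on the end plinth that has the white porcelain dish behind it, the red-capped bottle on the plinth at the other end of the row, and between them the green cap on the middle plinth with the black cap stacked on top of it. Each thing is centred on what carries it and stands the way up it was found; keep the two bottles upright throughout and leave the dish, the tape roll and the blue-capped bottle where they are.

Things in the scene. Friction and masses are not known exactly. Their poses are not given: they have to be found in the camera images.
- amber_bottle_center (a point): Centre (half-way up) of the square amber dropper bottle with black dropper top: body 47 x 47 mm in plan up to 79 mm above its foot, then tapered shoulders to a 33 mm round collar 98 to 114 mm up and a 24 mm dropper bulb to 132 mm; all one solid piece, which can be carried by the collar; origin 66 mm above its foot. x and y point square to its flat sides, z points up through its top. Stands free on the worktop in front of the plinths at the start.
- red_bottle_center (a point): Centre (half-way up) of the clear round bottle with a red screw cap: 63 mm across the body up to about 80 mm above its foot, 130 mm high, the red cap 43 mm across from 104 to 130 mm up; origin 65 mm above its foot. The cap is fixed to the bottle, which can be carried by it. z points up through its top. Stands free on the worktop in front of the plinths at the start.
- black_cap_center (a point): Centre (half-way up) of the loose black ribbed screw cap, 41 mm across, 24 mm high, flat closed top; origin 12 mm above its underside. z points up through its top. Stands free on the worktop in front of the plinths at the start.
- green_cap_center (a point): Centre (half-way up) of the loose green ribbed screw cap, 45 mm across, 22 mm high, flat closed top; origin 11 mm above its underside. z points up through its top. Stands free on the worktop in front of the plinths at the start.
- plinth_left_top (a point): Centre of the flat top of the left (largest y) of three equal fixed grey round plinths standing in a row from left to right about 115 mm apart: 80 mm across, top 10 mm above the worktop. z up.
- plinth_middle_top (a point): Centre of the top of the middle grey plinth, same size.
- plinth_right_top (a point): Centre of the top of the right (smallest y) grey plinth, same size.
- dish_center (a point): Centre (half-way up) of the loose white porcelain evaporating dish, a round bowl 82 mm across and 31 mm high, standing on the worktop about 105 mm behind (farther from the robot than) either the left or the right plinth: it tells which end is which. Leave alone.
- tape_center (a point): Centre (half-way up) of the loose tan tape roll lying flat, 89 mm across, 19 mm high, about 105 mm behind the other end plinth. Leave alone.
- blue_bottle_center (a point): Centre (half-way up) of the clear round bottle with a blue cap, 56 mm across, 105 mm high, standing free on the worktop to the right of the things to be moved; not part of the display. Leave alone.
Not all that is in view belongs to the job. What is shaped like the part that bears amber_bottle_center but pink or turquoise is not meant.

How it is judged:
By the outcome, as a careful person would: the job done as asked, in the order asked, and still so for the second after the job is handed in, with the robot touching nothing.
It also fails if it takes over 99 s, if anything falls off the work surface, if the arm or the gripper's body presses on something with over 40 N, if the wrist force passes 120 N, or if a joint passes its speed limit or range.

## Working session

There is one attempt and no reset: what is moved stays moved. The work goes in short steps, Python scripts to look and compute and a tool call to move; the robot and the scene stay as the last step left them, time stands still between calls to the robot, and variables do not carry over. Pictures are saved under pics/ and viewed, at most 14 in all, crops included, and the job is handed in when it is done.

Besides the shell and the picture viewer there is one more tool, called after "Request:" as name(argument=value, ...), one argument or row to a line, values as JSON. carry_out: Moves the arm, as the interface text tells. Its arguments: {"type":"object","properties":{"steps":{"type":"array"}},"required":["steps"]}

```bash
mkdir -p pics; ls; python3 - <<'E'
from bench import ctrl
import cv2,numpy as np
np.set_printoptions(precision=4,suppress=True)
for n in("scene","top"):
    cv2.imwrite(f"pics/{n}0.png",ctrl.camera(n)[:,:,::-1])
for n in("scene","top","wrist"): print(ctrl.camera_params(n))
o=ctrl.get_obs();print(o)
E
```

```text
pics
{'vertical_fov': 46.800550995682826, 'cx': 250.84758124182642, 'cy': 190.797839348756, 'cam_to_world': array([[ 0.7887, -0.3058,  0.5334, -0.0184],
       [-0.6148, -0.3925,  0.6841, -0.7046],
       [ 0.0001, -0.8674, -0.4976,  0.6609],
       [ 0.    ,  0.    ,  0.    ,  1.    ]])}
{'vertical_fov': 55.954030497038914, 'cx': 247.88736293847114, 'cy': 187.75230707113394, 'cam_to_world': array([[ 0.0383, -0.9734,  0.226 ,  0.3574],
       [-0.9993, -0.0382,  0.005 ,  0.0643],
       [ 0.0038, -0.226 , -0.9741,  1.1229],
       [ 0.    ,  0.    ,  0.    ,  1.    ]])}
{'vertical_fov': 66.53237555714128, 'cx': 252.48687623124917, 'cy': 200.09963446424177, 'hand_eye': array([[ 0.0006, -0.9513, -0.3083,  0.0783],
       [ 1.    ,  0.0005,  0.0002,  0.    ],
       [-0.0001, -0.3083,  0.9513, -0.0693],
       [ 0.    ,  0.    ,  0.    ,  1.    ]])}
{'time_s': 0.1, 'q': array([ 0.9547,  0.1814,  1.608 ,  0.    ,  1.3538, -0.2063]), 'dq': array([-0.0007, -0.0025, -0.0041, -0.002 ,  0.0015,  0.0004]), 'joint_efforts': array([  0.001 , -44.5874, -35.2237,  -0.0003,   0.004 ,   0.    ]), 'eef_pos': array([0.2288, 0.5271, 0.3031]), 'eef_rot': array([-0.0003,  0.2035,  0.9791, -0.0007]), 'wrist_force': array([-0.1218,  0.154 , -0.3459]), 'torque': array([-0.0335, -0.0218,  0.0277]), 'grasp_force': 0.0, 'opening': 0.997817422654694}
```

View pics/top0.png

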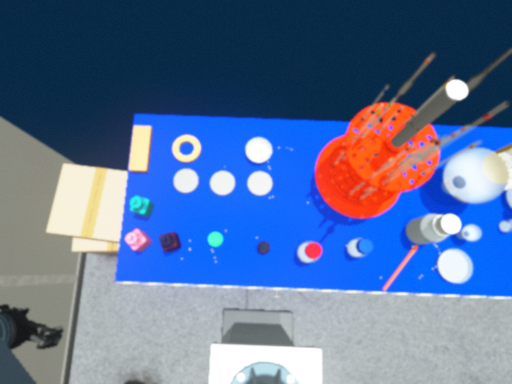

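View pics/scene0.png

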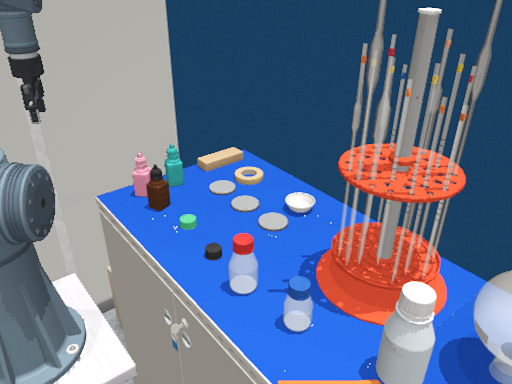

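Top picture: the dish (258,150) is behind the right plinth (260,183) and the tape (186,148) behind the left plinth (186,181); the middle plinth is at (222,183). Green cap is at (215,239), black cap (263,248), red-capped bottle (310,252) and blue-capped bottle (359,247).
Amber candidates: the dark amber one at top (170,241) / scene (158,190), pink at (137,239) / (142,178), turquoise at (140,205) / (174,168). I choose the amber one. So amber goes to the right plinth and red to the left.

```bash
cat > h.py <<'E'
from bench import ctrl
import cv2,numpy as np
from scipy.spatial.transform import Rotation as R
np.set_printoptions(precision=4,suppress=True)
def pose(o=None):
    o=o or ctrl.get_obs(); T=np.eye(4); w,x,y,z=o["eef_rot"]
    T[:3,:3]=R.from_quat([x,y,z,w]).as_matrix(); T[:3,3]=o["eef_pos"]; return T
def ray(n,uv,T=None):
    p=ctrl.camera_params(n); f=192/np.tan(np.radians(p["vertical_fov"]/2))
    M=p["cam_to_world"] if n!="wrist" else T@p["hand_eye"]
    d=M[:3,:3]@[(uv[0]-p["cx"])/f,(uv[1]-p["cy"])/f,1]; return M[:3,3],d
def at(n,uv,z,T=None):
    c,d=ray(n,uv,T); return c+d*(z-c[2])/d[2]
def proj(n,P,T=None):
    p=ctrl.camera_params(n); f=192/np.tan(np.radians(p["vertical_fov"]/2))
    M=p["cam_to_world"] if n!="wrist" else T@p["hand_eye"]
    q=np.linalg.inv(M)@np.append(P,1); return q[:2]/q[2]*f+[p["cx"],p["cy"]]
def rel(P,yaw_to=None):
    "tool-axis shift taking the TCP to world P, now"
    T=pose(); return T[:3,:3].T@(np.array(P)-T[:3,3])
E
python3 - <<'E'
from h import *
top=dict(pl=(186,181,.01),pm=(222.5,183,.01),pr=(260,183,.01),dish=(258.5,150.5,.031),tape=(186.5,148.5,.019),green=(215.5,239,.022),black=(263.5,248,.024),red=(314,250,.13),amber=(170,241,.1),blue=(365,244,.105))
sc=dict(pl=(222,187),pm=(245,204),pr=(273,221.5),dish=(300,202),tape=(249,175),green=(188,219),black=(213.5,247),red=(243,240),amber=(156,173),blue=(299,287))
for k,(u,v,z) in top.items(): print(k,at("top",(u,v),z),at("scene",sc[k],z))
print(pose())
im=cv2.imread("pics/scene0.png")[130:270,110:330]
cv2.imwrite("pics/c1.png",cv2.resize(im,None,fx=3.5,fy=3.5,interpolation=cv2.INTER_CUBIC))
E
```

```text
pl [0.6299 0.267  0.01  ] [0.6252 0.2614 0.01  ]
pm [0.6279 0.1509 0.01  ] [0.6206 0.1417 0.01  ]
pr [0.6326 0.0322 0.01  ] [0.6254 0.0264 0.01  ]
dish [0.7335 0.0408 0.031 ] [0.7249 0.0303 0.031 ]
tape [0.7352 0.272  0.019 ] [0.7256 0.2591 0.019 ]
green [0.4499 0.1617 0.022 ] [0.4465 0.158  0.022 ]
black [0.4285 0.0159 0.024 ] [0.4305 0.0148 0.024 ]
red [ 0.4215 -0.1166  0.13  ] [ 0.4156 -0.1221  0.13  ]
amber [0.4328 0.2821 0.1   ] [0.4385 0.3029 0.1   ]
blue [ 0.4452 -0.2636  0.105 ] [ 0.4296 -0.273   0.105 ]
[[-0.9172  0.3984 -0.0009  0.2288]
 [ 0.3984  0.9172 -0.0013  0.5271]
 [ 0.0003 -0.0016 -1.      0.3031]
 [ 0.      0.      0.      1.    ]]
```

View pics/c1.png

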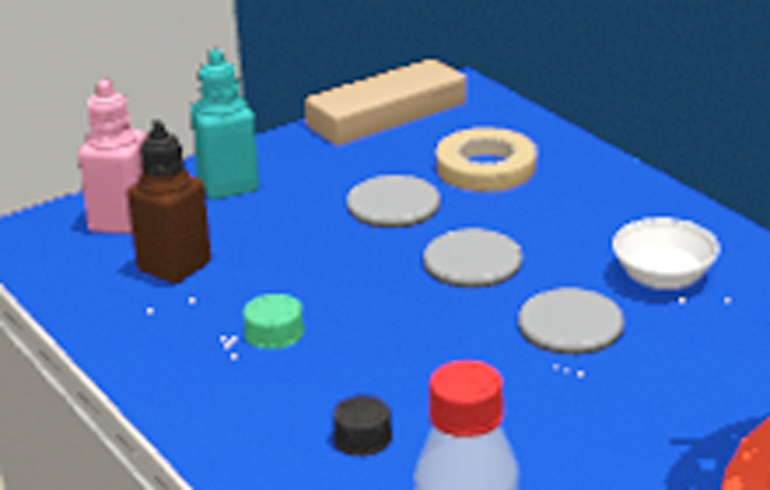

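The crop confirms the choice: dark amber bottle with black dropper at (158,190) in the scene picture, pink behind-left of it, turquoise beyond. I move over the amber bottle, closing along world x.

Request:
carry_out(
  steps=[-0.299,-0.183,-0.017,0,0,1.16,1,-0.299,-0.183,-0.017,0,0,1.16,1,-0.299,-0.183,-0.017,0,0,1.16,1,-0.299,-0.183,-0.017,0,0,1.16,1,-0.299,-0.183,-0.017,0,0,1.16,1,-0.299,-0.183,-0.017,0,0,1.16,1,-0.299,-0.183,-0.017,0,0,1.16,1,-0.299,-0.183,-0.017,0,0,1.16,1,-0.299,-0.183,-0.017,0,0,1.16,1,-0.299,-0.183,-0.017,0,0,1.16,1,-0.299,-0.183,-0.017,0,0,1.16,1,-0.299,-0.183,-0.017,0,0,1.16,1],
)

```text
time_s: 1.3
eef_pos: [0.4297, 0.2414, 0.3208]
eef_rot: [-0.0, 0.706, 0.709, -0.0]
wrist_force: [0.3, 0.1, 0.1]
opening: 1.005
grasp_force: 0.0
```

```bash
python3 - <<'E'
from h import *
o=ctrl.get_obs(); T=pose(o); print(T,o["q"]); np.save("T1.npy",T)
cv2.imwrite("pics/w1.png",ctrl.camera("wrist")[:,:,::-1])
E
```

```text
[[-0.0044  1.     -0.0003  0.4297]
 [ 1.      0.0044  0.      0.2414]
 [ 0.     -0.0003 -1.      0.3208]
 [ 0.      0.      0.      1.    ]] [ 0.2704 -0.021   1.7885  0.0001  1.3743  0.2659]
```

View pics/w1.png

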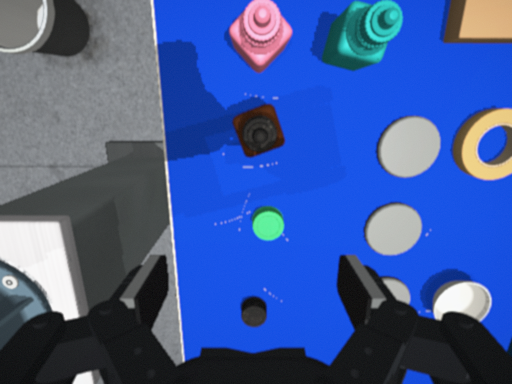

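Wrist picture: amber dropper at (261,133), green cap (268,223), black cap (254,311), left plinth (408,147), middle plinth (393,229), right plinth (395,290) half hidden by a finger; pink and turquoise are at the top.

```bash
python3 - <<'E'
from h import *
im=cv2.imread("pics/w1.png"); T=np.load("T1.npy")
hsv=cv2.cvtColor(im,cv2.COLOR_BGR2HSV)
def comp(mask,uv):
    n,l,s,c=cv2.connectedComponentsWithStats(mask.astype(np.uint8)); i=l[uv[1],uv[0]]
    ct=max(cv2.findContours((l==i).astype(np.uint8),0,1)[0],key=len)
    e=cv2.fitEllipse(ct); return np.array(e[0]),e[1],s[i]
grey=(hsv[...,1]<60)&(hsv[...,2]>90)
for nm,uv in(("pl",(408,147)),("pm",(393,229))):
    c,ax,s=comp(grey,uv); print(nm,c,ax,s,at("wrist",c,.01,T))
g=(hsv[...,0]>50)&(hsv[...,0]<85)&(hsv[...,1]>90)
c,ax,s=comp(g,(268,223)); print("green",c,ax,s,at("wrist",c,.018,T))
print("black",at("wrist",(254,309),.02,T))
for uv,z in(((261,133),.106),((261,130),.122)): print("amber",at("wrist",uv,z,T))
for z in (.0,.079,.114,.132): print(z,proj("wrist",[.4345,.289,z],T))
cv2.imwrite("pics/c2.png",cv2.resize(im[90:170,215:315],None,fx=7,fy=7,interpolation=cv2.INTER_CUBIC))
E
```

```text
pl [408.7338 146.3128] (55.258460998535156, 64.7451171875) [ 379  116   61   61 2895] [0.6315 0.2709 0.01  ]
pm [393.0608 228.7285] (48.10560607910156, 56.55236053466797) [ 366  203   55   52 2209] [0.629  0.1556 0.01  ]
green [267.5359 222.8698] (30.193431854248047, 32.61594009399414) [253 207  31  33 818] [0.4514 0.1669 0.018 ]
black [0.4337 0.0273 0.02  ]
amber [0.4382 0.2951 0.106 ]
amber [0.4377 0.2992 0.122 ]
0.0 [255.8302 130.4792]
0.079 [256.6508 136.6684]
0.114 [257.1592 140.503 ]
0.132 [257.4724 142.8649]
```

View pics/c2.png

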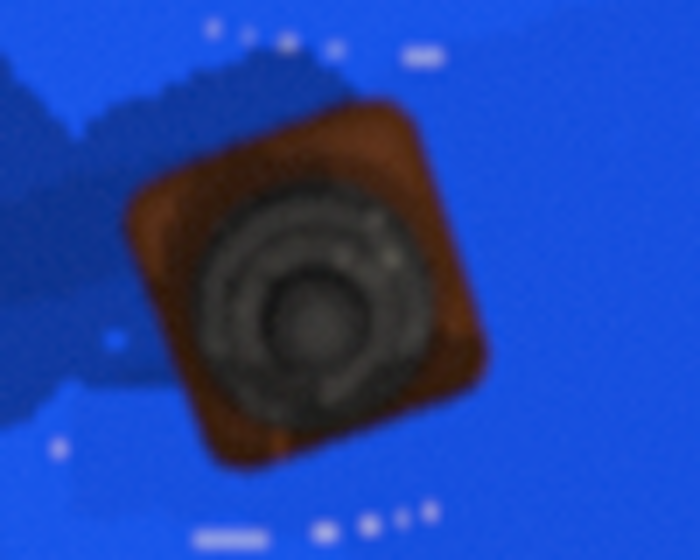

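```bash
python3 - <<'E'
from h import *
T=np.load("T1.npy")
for uv,z in(((259.9,133.6),.11),((260.4,135.4),.132),((259.7,130.7),.079)): print("amber",z,at("wrist",uv,z,T))
E
```

```text
amber 0.11 [0.4371 0.2949 0.11  ]
amber 0.132 [0.437  0.2954 0.132 ]
amber 0.079 [0.4376 0.2951 0.079 ]
```

Request:
carry_out(
  steps=[-0.211,0.17,-0.08,0,0,0,1,-0.211,0.17,-0.08,0,0,0,1,-0.211,0.17,-0.08,0,0,0,1,-0.211,0.17,-0.08,0,0,0,1,-0.211,0.17,-0.08,0,0,0,1,-0.211,0.17,-0.08,0,0,0,1,-0.211,0.17,-0.08,0,0,0,1,-0.211,0.17,-0.08,0,0,0,1,-0.211,0.17,-0.08,0,0,0,1,-0.211,0.17,-0.08,0,0,0,1],
)

```text
time_s: 2.35
eef_pos: [0.5999, 0.0311, 0.4005]
eef_rot: [-0.0, 0.706, 0.708, -0.0]
wrist_force: [0.1, 0.3, -1.0]
opening: 1.001
grasp_force: 0.0
```

```bash
python3 - <<'E'
from h import *
o=ctrl.get_obs(); T=pose(o); print(T); np.save("T2.npy",T)
im=ctrl.camera("wrist")[:,:,::-1].copy()
cv2.imwrite("pics/w2.png",im)
hsv=cv2.cvtColor(im,cv2.COLOR_BGR2HSV)
grey=((hsv[...,1]<60)&(hsv[...,2]>90)).astype(np.uint8)
grey=cv2.morphologyEx(grey,cv2.MORPH_OPEN,np.ones((5,5)))
n,l,s,c=cv2.connectedComponentsWithStats(grey)
for i in range(1,n):
    if 500<s[i,4]<6000:
        ct=max(cv2.findContours((l==i).astype(np.uint8),0,1)[0],key=len);e=cv2.fitEllipse(ct)
        print(s[i],c[i],e,at("wrist",e[0],.01,T))
E
```

```text
[[-0.0031  1.     -0.0009  0.5999]
 [ 1.      0.0031  0.0003  0.0311]
 [ 0.0003 -0.0009 -1.      0.4005]
 [ 0.      0.      0.      1.    ]]
[   0    0   65  102 5596] [27.8863 53.3363] ((28.063804626464844, 55.511131286621094), (64.23738861083984, 121.9560775756836), 171.94476318359375) [0.2801 0.1762 0.01  ]
[255   0  45  15 513] [277.2183   5.7602] ((277.3902587890625, 5.985605716705322), (14.781166076660156, 47.3859748840332), 90.34184265136719) [0.6334 0.2385 0.01  ]
[ 247   46   54   58 2439] [273.6433  74.1632] ((273.64544677734375, 74.16976928710938), (52.67227554321289, 57.08312225341797), 8.741540908813477) [0.6305 0.153  0.01  ]
[ 317  126   55   54 2363] [344.0212 152.5366] ((344.0203857421875, 152.5414581298828), (51.59653854370117, 56.41701889038086), 47.901947021484375) [0.7438 0.04   0.01  ]
[ 250  131   49   49 1914] [273.954 155.023] ((273.95672607421875, 155.0235137939453), (48.030975341796875, 48.917850494384766), 45.601043701171875) [0.6341 0.0357 0.01  ]
[134 228  33  28 717] [149.8159 241.3208] ((149.83782958984375, 241.34877014160156), (26.3505916595459, 32.77803421020508), 109.06216430664062) [ 0.4232 -0.1147  0.01  ]
```

View pics/w2.png

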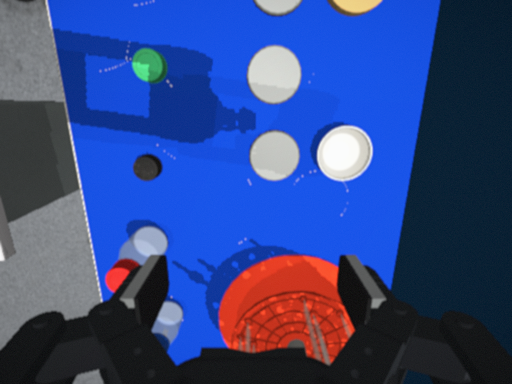

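Plinths read: middle (0.630, 0.154), right (0.634, 0.036), dish at (344,152) behind the right one. Next, amber.

Request:
carry_out(
  steps=[0.2645,-0.162,0.14,0,0,0,1,0.2645,-0.162,0.14,0,0,0,1,0.2645,-0.162,0.14,0,0,0,1,0.2645,-0.162,0.14,0,0,0,1,0.2645,-0.162,0.14,0,0,0,1,0.2645,-0.162,0.14,0,0,0,1,0.2645,-0.162,0.14,0,0,0,1,0.2645,-0.162,0.14,0,0,0,1,0.2645,-0.162,0.14,0,0,0,1,0.2645,-0.162,0.17,0,0,0,1,0.2645,-0.162,0.2,0,0,0,1,0.2645,-0.162,0.225,0,0,0,1,0.2645,-0.162,0.2385,0,0,0,1,0.2645,-0.162,0.2385,0,0,0,1,0.2645,-0.162,0.2385,0,0,0,1],
)

```text
time_s: 3.9
eef_pos: [0.4394, 0.2938, 0.1635]
eef_rot: [0.0, 0.707, 0.707, 0.001]
wrist_force: [-0.8, 0.9, -0.3]
opening: 0.998
grasp_force: 0.0
```

```bash
python3 - <<'E'
from h import *
print(pose()); im=ctrl.camera("wrist")[:,:,::-1]
cv2.imwrite("pics/w3.png",im)
T=pose()
for z in(.098,.114,.132): print(proj("wrist",[.4372,.295,z],T))
E
```

```text
[[-0.0002  1.      0.0015  0.4394]
 [ 1.      0.0002  0.0005  0.2938]
 [ 0.0005  0.0015 -1.      0.1635]
 [ 0.      0.      0.      1.    ]]
[246.2157 262.0969]
[245.6129 279.4445]
[244.7523 304.2122]
```

View pics/w3.png

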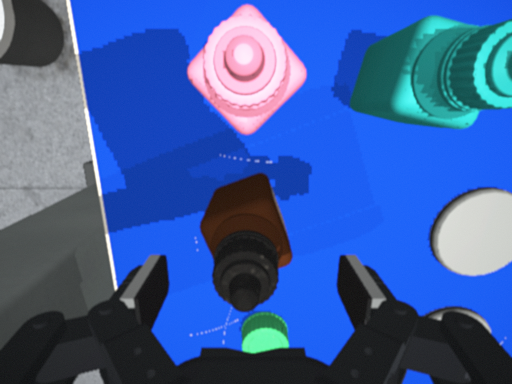

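The amber dropper tip is at (245,295) and its collar at (245,268), between the fingers, as predicted. Close and lift.

Request:
carry_out(
  steps=[0,0,0,0,0,0,0,0,0,0,0,0,0,0,0,0,0,0,0,0,0,0,0,0,0,0,0,0,0,0,0,0,0,0,0,0,0,0,0,0,0,0,0,0,0,0,0,0,0,0,0,0,0,0,0,0,0,0,-0.01,0,0,0,0,0,0,-0.03,0,0,0,0,0,0,-0.06,0,0,0,0,0,0,-0.08,0,0,0,0,0,0,-0.08,0,0,0,0,0,0,-0.08,0,0,0,0],
)

```text
time_s: 5.35
eef_pos: [0.4382, 0.2939, 0.2422]
eef_rot: [0.0, 0.707, 0.707, 0.0]
wrist_force: [-0.8, 0.2, -2.6]
opening: 0.372
grasp_force: 59.9
```

```bash
python3 - <<'E'
from h import *
T=pose();print(T); im=ctrl.camera("wrist")[:,:,::-1]
cv2.imwrite("pics/w4.png",im)
print(rel([.634,.0355,T[2,3]]))
E
```

```text
[[-0.0011  1.      0.0003  0.4382]
 [ 1.      0.0011  0.      0.2939]
 [ 0.      0.0003 -1.      0.2422]
 [ 0.      0.      0.      1.    ]]
[-0.2584  0.196  -0.0011]
```

View pics/w4.png

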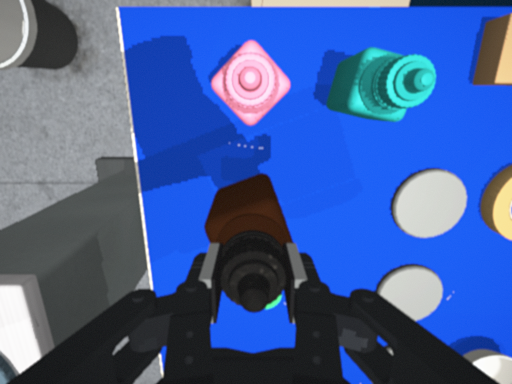

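Amber bottle held (opening 0.372 ≈ 32 mm) and clear of the table. Move over the right plinth.

Request:
carry_out(
  steps=[-0.03,0.0225,0,0,0,0,0,-0.06,0.045,0,0,0,0,0,-0.09,0.068,0,0,0,0,0,-0.12,0.091,0,0,0,0,0,-0.15,0.114,0,0,0,0,0,-0.18,0.137,0,0,0,0,0,-0.21,0.16,0,0,0,0,0,-0.235,0.178,0,0,0,0,0,-0.25,0.19,0,0,0,0,0,-0.259,0.196,0,0,0,0,0,-0.259,0.196,0,0,0,0,0,-0.259,0.196,0.03,0,0,0,0,-0.259,0.196,0.03,0,0,0,0,-0.259,0.196,0.03,0,0,0,0],
)

```text
time_s: 6.8
eef_pos: [0.6334, 0.0365, 0.2117]
eef_rot: [-0.001, 0.706, 0.708, -0.001]
wrist_force: [-0.2, 0.7, -1.9]
opening: 0.37
grasp_force: 60.0
```

```bash
python3 - <<'E'
from h import *
T=pose();print(T); im=ctrl.camera("scene")[:,:,::-1]; w=ctrl.camera("wrist")[:,:,::-1]
a=cv2.resize(im[110:270,170:340],None,fx=2.9,fy=2.9,interpolation=cv2.INTER_CUBIC); b=cv2.resize(w[90:384,100:400],None,fx=1,fy=a.shape[0]/294)
cv2.imwrite("pics/w5.png",np.hstack([a,b]))
print(proj("scene",[.634,.0355,.01]),proj("scene",[T[0,3],T[1,3]+.001,T[2,3]-.1635]),proj("wrist",[.634,.0355,.01],T))
E
```

```text
[[-0.0024  1.     -0.0029  0.6334]
 [ 1.      0.0024  0.0006  0.0365]
 [ 0.0007 -0.0029 -1.      0.2117]
 [ 0.      0.      0.      1.    ]]
[273.2496 218.8938] [272.9481 206.4172] [252.9465 192.3252]
```

View pics/w5.png

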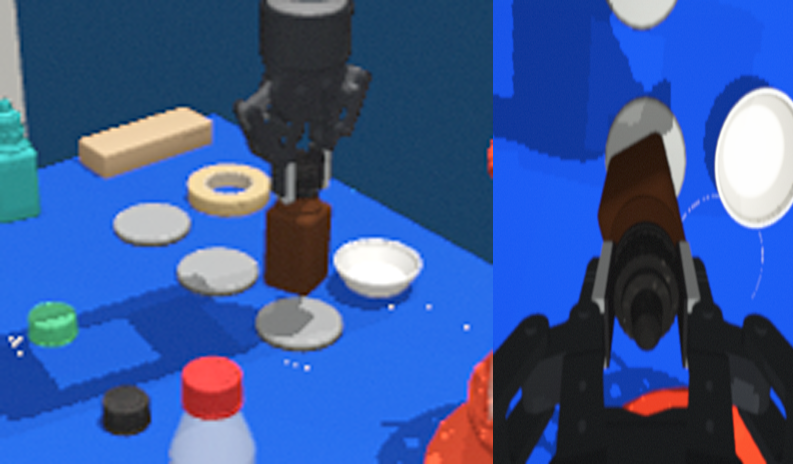

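Bottle hangs over the right plinth (wrist: plinth left/right edges 214/293, top edge row ≈151). Quick numerical check of the plinth centre.

```bash
python3 - <<'E'
from h import *
T=pose(); w=ctrl.camera("wrist")[:,:,::-1]; hsv=cv2.cvtColor(w,cv2.COLOR_BGR2HSV)
m=((hsv[...,1]<90)&(hsv[...,2]>60))
ok=m[130:230,205:300]
ys,xs=np.nonzero(ok); 
rows=[(130+r,205+np.nonzero(ok[r])[0].min(),205+np.nonzero(ok[r])[0].max()) for r in range(18,90,6) if ok[r].any()]
print(rows); print("top",130+np.nonzero(ok[:,43])[0].min())
a=np.linspace(0,2*np.pi,720)
P=np.array([proj("wrist",[.634+.04*np.cos(t),.0355+.04*np.sin(t),.01],T) for t in a])
print(P.min(0),P.max(0))
for r in rows:
    s=P[np.abs(P[:,1]-r[0])<.6]; print(r[0],s[:,0].min() if len(s) else 0,s[:,0].max() if len(s) else 0)
E
```

```text
[(154, np.int64(236), np.int64(267)), (160, np.int64(226), np.int64(276)), (166, np.int64(220), np.int64(282)), (172, np.int64(216), np.int64(286)), (178, np.int64(214), np.int64(289)), (184, np.int64(212), np.int64(290)), (190, np.int64(212), np.int64(291)), (196, np.int64(212), np.int64(290)), (202, np.int64(278), np.int64(289)), (208, np.int64(280), np.int64(286)), (214, np.int64(282), np.int64(282))]
top 152
[209.4115 149.7184] [291.9387 229.0833]
154 230.80844191546873 270.12454104019196
160 222.37218326310443 278.9033125261697
166 217.01976075314832 284.26943547498104
172 213.31014856693253 287.9940588672332
178 210.99926119422958 290.32030907537165
184 209.75035858348096 291.58506694648344
190 209.41150102394369 291.93874921301955
196 209.9399123111239 291.4287882980942
202 211.4559251243115 289.9314760511622
208 214.06594462056967 287.3408698205715
214 218.05168604051605 283.3754132050384
```

Request:
carry_out(
  steps=[-0.003,0.0015,0.005,0,0,0,0,-0.003,0.0015,0.015,0,0,0,0,-0.003,0.0015,0.025,0,0,0,0,-0.003,0.0015,0.032,0,0,0,0,-0.003,0.0015,0.035,0,0,0,0,-0.003,0.0015,0.037,0,0,0,0,-0.003,0.0015,0.037,0,0,0,0,-0.003,0.0015,0.037,0,0,0,0],
)

```text
time_s: 7.75
eef_pos: [0.6363, 0.0321, 0.1757]
eef_rot: [0.0, 0.707, 0.707, 0.0]
wrist_force: [-0.0, 0.0, -1.5]
opening: 0.372
grasp_force: 60.1
```

Request:
carry_out(
  steps=[0.0015,-0.001,0.001,0,0,0,0,0.0015,-0.001,0.0015,0,0,0,0,0.0015,-0.001,0.002,0,0,0,0,0.0015,-0.001,0.0025,0,0,0,0,0.0015,-0.001,0.0025,0,0,0,0],
)

```text
time_s: 8.25
eef_pos: [0.6352, 0.0337, 0.1732]
eef_rot: [0.0, 0.707, 0.707, 0.0]
wrist_force: [-2.1, -0.4, 0.4]
opening: 0.37
grasp_force: 60.4
```

Contact just made (force z changed by +2 N). Release, rise, and go to look at the red-capped bottle.

Request:
carry_out(
  steps=[0,0,0,0,0,0,0.6,0,0,0,0,0,0,0.6,0,0,0,0,0,0,0.8,0,0,0,0,0,0,1,0,0,0,0,0,0,1,0,0,-0.02,0,0,0,1,0,0,-0.06,0,0,0,1,0,0,-0.11,0,0,0,1,0,0,-0.16,0,0,0,1,0,-0.04,-0.16,0,0,0,1,-0.02,-0.08,-0.16,0,0,0,1,-0.06,-0.12,-0.16,0,0,0,1,-0.09,-0.16,-0.16,0,0,0,1,-0.13,-0.19,-0.16,0,0,0,1,-0.16,-0.215,-0.16,0,0,0,1,-0.19,-0.215,-0.16,0,0,0,1,-0.19,-0.215,-0.16,0,0,0,1,-0.19,-0.215,-0.16,0,0,0,1,-0.19,-0.215,-0.16,0,0,0,1],
)

```text
time_s: 10.15
eef_pos: [0.4205, -0.1559, 0.3328]
eef_rot: [-0.0, 0.707, 0.708, 0.0]
wrist_force: [-0.5, 0.9, -0.2]
opening: 1.002
grasp_force: 0.0
```

```bash
python3 - <<'E'
from h import *
T=pose();print(T); np.save("T6.npy",T); im=ctrl.camera("wrist")[:,:,::-1]
cv2.imwrite("pics/w6.png",im)
s=ctrl.camera("scene")[:,:,::-1]; cv2.imwrite("pics/s6.png",s)
hsv=cv2.cvtColor(np.ascontiguousarray(im),cv2.COLOR_BGR2HSV)
m=(((hsv[...,0]<8)|(hsv[...,0]>172))&(hsv[...,1]>150)&(hsv[...,2]>60)).astype(np.uint8)
n,l,st,c=cv2.connectedComponentsWithStats(m)
for i in range(1,n):
    if st[i,4]>150:
        e=cv2.fitEllipse(max(cv2.findContours((l==i).astype(np.uint8),0,1)[0],key=len))
        print(st[i],e,at("wrist",e[0],.125,T))
b=cv2.resize(im,None,fx=.95,fy=.95); a=cv2.resize(s[120:280,190:310],None,fx=2.28,fy=2.28)
b=b[:364]; cv2.imwrite("pics/v6.png",np.hstack([b,a[:364]]))
E
```

```text
[[-0.0016  1.     -0.0001  0.4205]
 [ 1.      0.0016  0.0005 -0.1559]
 [ 0.0005 -0.0001 -1.      0.3328]
 [ 0.      0.      0.      1.    ]]
[ 233  126   43   44 1511] ((254.16673278808594, 147.5399169921875), (42.28787612915039, 43.65358352661133), 178.6033172607422) [ 0.4227 -0.1148  0.125 ]
[  329   157   183   162 18801] ((426.2911071777344, 231.68507385253906), (144.85971069335938, 184.4600830078125), 103.91616821289062) [ 0.6005 -0.2006  0.125 ]
```

View pics/v6.png

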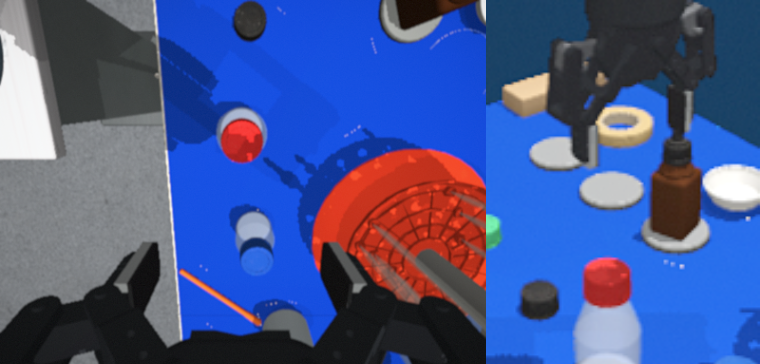

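Amber stands upright on the right plinth beside the dish. Red cap at wrist (254,147) → (0.423, -0.115); blue-capped bottle at (270,270) well clear. Grasp red.

Request:
carry_out(
  steps=[0.02,0.001,0.03,0,0,0,1,0.041,0.002,0.06,0,0,0,1,0.041,0.002,0.09,0,0,0,1,0.041,0.002,0.115,0,0,0,1,0.041,0.002,0.14,0,0,0,1,0.041,0.002,0.155,0,0,0,1,0.041,0.002,0.165,0,0,0,1,0.041,0.002,0.165,0,0,0,1,0.041,0.002,0.165,0,0,0,1,0.041,0.002,0.165,0,0,0,0,0.041,0.002,0.165,0,0,0,0,0.041,0.002,0.165,0,0,0,0,0.041,0.002,0.165,0,0,0,0,0.041,0.002,0.165,0,0,0,0,0.041,0.002,0.165,0,0,0,0,0.041,0.002,0.165,0,0,0,0],
)

```text
time_s: 11.85
eef_pos: [0.4227, -0.116, 0.1689]
eef_rot: [0.001, 0.707, 0.707, 0.0]
wrist_force: [-2.0, 1.2, 6.9]
opening: 0.484
grasp_force: 60.4
```

Request:
carry_out(
  steps=[0,0,0,0,0,0,0,0,0,-0.01,0,0,0,0,0,0,-0.03,0,0,0,0,0,0,-0.055,0,0,0,0,0,0,-0.075,0,0,0,0,0,0,-0.08,0,0,0,0,0,0,-0.08,0,0,0,0],
)

```text
time_s: 12.55
eef_pos: [0.4225, -0.1157, 0.2486]
eef_rot: [0.001, 0.707, 0.707, 0.0]
wrist_force: [0.5, 0.4, -2.6]
opening: 0.479
grasp_force: 61.2
```

Request:
carry_out(
  steps=[0.02,0,0,0,0,0,0,0.05,0,0,0,0,0,0,0.085,0,0,0,0,0,0,0.12,0,0,0,0,0,0,0.155,0,0,0,0,0,0,0.19,0,0,0,0,0,0,0.225,0.01,0,0,0,0,0,0.255,0.03,0,0,0,0,0,0.285,0.055,0,0,0,0,0,0.31,0.085,0,0,0,0,0,0.335,0.115,0,0,0,0,0,0.355,0.145,0,0,0,0,0,0.37,0.175,0,0,0,0,0,0.38,0.195,0,0,0,0,0,0.385,0.208,0,0,0,0,0,0.385,0.208,0.02,0,0,0,0,0.385,0.208,0.04,0,0,0,0,0.385,0.208,0.04,0,0,0,0,0.385,0.208,0.04,0,0,0,0],
)

```text
time_s: 14.45
eef_pos: [0.6291, 0.2694, 0.2061]
eef_rot: [-0.001, 0.707, 0.707, -0.001]
wrist_force: [0.7, 0.3, -2.3]
opening: 0.483
grasp_force: 61.2
```

```bash
cat > fit.py <<'E'
from h import *
from scipy.optimize import least_squares
def plinth(x0,y0,T,w,tag,lo=12):
    "fit x,y,r of a plinth circle at z=.01 to strong image edges near its predicted outline (camera-side half)"
    g=cv2.cvtColor(np.ascontiguousarray(w),cv2.COLOR_BGR2HSV)[...,1].astype(float); g=cv2.GaussianBlur(g,(0,0),1)
    pts=[]
    for t in np.linspace(0,2*np.pi,180):
        d=np.array([np.cos(t),np.sin(t)]); rr=np.arange(.030,.052,.0003)
        uv=np.array([proj("wrist",[x0+r*d[0],y0+r*d[1],.01],T) for r in rr])
        if uv.min()<1 or uv[:,0].max()>510 or uv[:,1].max()>382: continue
        s=cv2.remap(g.astype(np.float32),uv[:,0].astype(np.float32),uv[:,1].astype(np.float32),1).ravel()
        k=np.argmax(np.diff(s)); 
        if s[:8].mean()<80 and s[-8:].mean()>150: pts.append(np.array([x0,y0])+rr[k]*d)
    pts=np.array(pts)
    f=least_squares(lambda p:np.hypot(*(pts-p[:2]).T)-p[2],[x0,y0,.04],loss="soft_l1",f_scale=.0005)
    print(tag,len(pts),f.x)
E
python3 - <<'E'
from fit import *
T=pose();print(T); w=ctrl.camera("wrist")[:,:,::-1]; cv2.imwrite("pics/w7.png",w)
plinth(.631,.27,T,w,"left"); plinth(.63,.154,T,w,"mid")
T2=np.load("T2.npy");w2=cv2.imread("pics/w2.png");plinth(.634,.035,T2,w2,"right2");plinth(.63,.154,T2,w2,"mid2")
T1=np.load("T1.npy");w1=cv2.imread("pics/w1.png");plinth(.631,.27,T1,w1,"left1");plinth(.63,.154,T1,w1,"mid1")
E
```

```text
[[-0.0009  1.     -0.0034  0.6291]
 [ 1.      0.0009 -0.0008  0.2694]
 [-0.0008 -0.0034 -1.      0.2061]
 [ 0.      0.      0.      1.    ]]Traceback (most recent call last):
  File "<stdin>", line 3, in <module>
  File "fit.py", line 9, in plinth
    uv=np.array([proj("wrist",[x0+r*d[0],y0+r*d[1],.01],T) for r in rr])
                 ~~~~^^^^^^^^^^^^^^^^^^^^^^^^^^^^^^^^^^^^^
  File "h.py", line 15, in proj
    p=ctrl.camera_params(n); f=192/np.tan(np.radians(p["vertical_fov"]/2))
ValueError: time passes only in moves, steps and waits
```

View pics/w7.png

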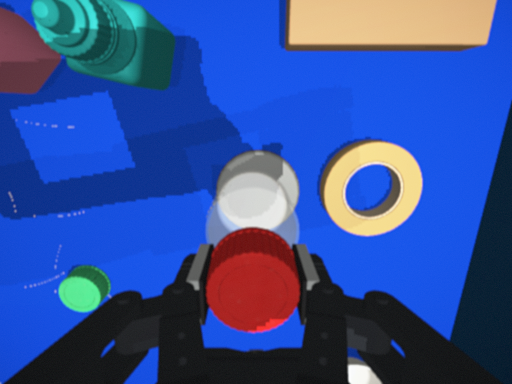

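The red-capped bottle hangs at (253,280) over the left plinth, whose outline spans about columns 218–299, top row 151. Cache the calibration and fit.

```bash
sed -i 's/ctrl.camera_params(n)/CP(n)/; 3a import functools\nCP=functools.cache(lambda n: ctrl.camera_params(n))' h.py
python3 - <<'E'
from fit import *
T=pose();w=cv2.imread("pics/w7.png"); 
plinth(.631,.27,T,w,"left")
T2=np.load("T2.npy");w2=cv2.imread("pics/w2.png");plinth(.634,.035,T2,w2,"right2");plinth(.63,.154,T2,w2,"mid2")
T1=np.load("T1.npy");w1=cv2.imread("pics/w1.png");plinth(.631,.27,T1,w1,"left1");plinth(.63,.154,T1,w1,"mid1")
P=np.array([proj("wrist",[.631+.04*np.cos(t),.27+.04*np.sin(t),.01],T) for t in np.linspace(0,6.28,720)]);print(P.min(0),P.max(0))
E
```

```text
left 151 [0.6347 0.2702 0.0395]
right2 180 [0.6342 0.0345 0.0395]
mid2 180 [0.6305 0.1519 0.0393]
left1 180 [0.6312 0.2698 0.0397]
mid1 180 [0.6287 0.1545 0.0399]
[211.0506 149.6166] [295.3664 230.632 ]
```

Request:
carry_out(
  steps=[0,0.003,0.005,0,0,0,0,0,0.005,0.012,0,0,0,0,0,0.005,0.018,0,0,0,0,0,0.005,0.022,0,0,0,0,0,0.005,0.024,0,0,0,0,0,0.005,0.025,0,0,0,0,0,0.005,0.025,0,0,0,0],
)

```text
time_s: 15.2
eef_pos: [0.6348, 0.2697, 0.1828]
eef_rot: [-0.0, 0.707, 0.707, -0.0]
wrist_force: [1.3, -0.6, -2.3]
opening: 0.482
grasp_force: 61.2
```

Request:
carry_out(
  steps=[0,0,0.001,0,0,0,0,0,0,0.002,0,0,0,0,0,0,0.003,0,0,0,0,0,0,0.0035,0,0,0,0,0,0,0.0035,0,0,0,0],
)

```text
time_s: 15.7
eef_pos: [0.6348, 0.2696, 0.1793]
eef_rot: [-0.0, 0.707, 0.707, -0.0]
wrist_force: [0.6, -0.3, -1.0]
opening: 0.483
grasp_force: 61.2
```

Request:
carry_out(
  steps=[0,0,0.001,0,0,0,0,0,0,0.001,0,0,0,0.7,0,0,0.001,0,0,0,0.7,0,0,0,0,0,0,1,0,0,0,0,0,0,1,0,0,-0.02,0,0,0,1,0,0,-0.06,0,0,0,1,0,0,-0.11,0,0,0,1,0,0,-0.14,0,0,0,1,0,-0.04,-0.14,0,0,0,1,-0.02,-0.08,-0.14,0,0,0,1,-0.06,-0.12,-0.14,0,0,0,1,-0.1,-0.16,-0.12,0,0,0,1,-0.14,-0.19,-0.1,0,0,0,1,-0.17,-0.19,-0.08,0,0,0,1,-0.17,-0.19,-0.07,0,0,0,1,-0.17,-0.19,-0.07,0,0,0,1,-0.17,-0.19,-0.07,0,0,0,1],
)

```text
time_s: 17.5
eef_pos: [0.4458, 0.0999, 0.2502]
eef_rot: [0.0, 0.707, 0.707, 0.001]
wrist_force: [0.6, -0.3, 0.4]
opening: 1.001
grasp_force: 0.0
```

```bash
python3 - <<'E'
from fit import *
T=pose();print(T); w=ctrl.camera("wrist")[:,:,::-1].copy(); s=ctrl.camera("scene")[:,:,::-1]
hsv=cv2.cvtColor(w,cv2.COLOR_BGR2HSV)
def fe(m,tag,z):
    n,l,st,c=cv2.connectedComponentsWithStats(cv2.morphologyEx(m.astype(np.uint8),cv2.MORPH_OPEN,np.ones((3,3))))
    for i in range(1,n):
        if 400<st[i,4]<5000:
            e=cv2.fitEllipse(max(cv2.findContours((l==i).astype(np.uint8),0,1)[0],key=len)); print(tag,st[i],e[0],e[1],at("wrist",e[0],z,T))
fe((hsv[...,0]>50)&(hsv[...,0]<85)&(hsv[...,1]>90),"green",.017)
fe((hsv[...,2]<75),"black",.018)
plinth(.631,.154,T,w,"mid")
a=cv2.resize(s[110:290,190:310],None,fx=2.13,fy=2.13)[:384]
cv2.imwrite("pics/v8.png",np.hstack([w,a[:,:]]) if a.shape[0]==384 else np.hstack([w,np.pad(a,((0,384-a.shape[0]),(0,0),(0,0)))]))
E
```

```text
[[-0.0009  1.      0.0011  0.4458]
 [ 1.      0.0009  0.0004  0.0999]
 [ 0.0004  0.0011 -1.      0.2502]
 [ 0.      0.      0.      1.    ]]
green [ 236   99   43   44 1499] (257.25146484375, 120.3170166015625) (41.934669494628906, 43.685787200927734) [0.4515 0.1644 0.017 ]
black [225 233  32  37 965] (240.59368896484375, 250.74844360351562) (31.985315322875977, 36.379638671875) [0.4333 0.02   0.018 ]
mid 180 [0.6281 0.1528 0.0397]
```

View pics/v8.png

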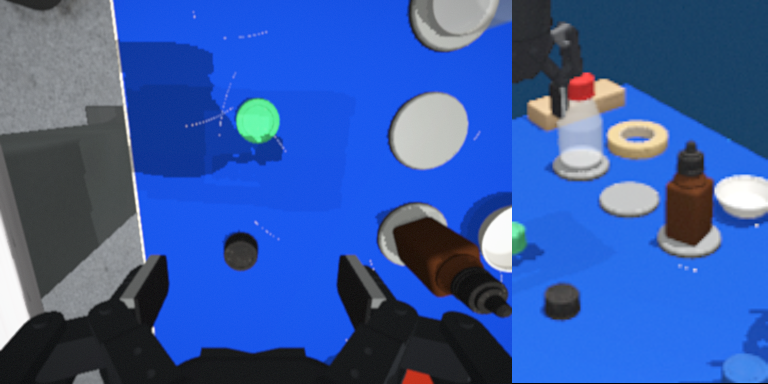

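Both bottles stand upright on the end plinths. Green cap at wrist (257,120) → (0.4515, 0.1645), black at (240,251) → (0.433, 0.020). Grasp green.

Request:
carry_out(
  steps=[0.03,0.003,0.03,0,0,0,1,0.0645,0.0055,0.06,0,0,0,1,0.0645,0.0055,0.09,0,0,0,1,0.0645,0.0055,0.12,0,0,0,1,0.0645,0.0055,0.145,0,0,0,1,0.0645,0.0055,0.16,0,0,0,1,0.0645,0.0055,0.17,0,0,0,1,0.0645,0.0055,0.1755,0,0,0,1,0.0645,0.0055,0.1755,0,0,0,1,0.0645,0.0055,0.1755,0,0,0,1,0.0645,0.0055,0.1755,0,0,0,0,0.0645,0.0055,0.1755,0,0,0,0,0.0645,0.0055,0.1755,0,0,0,0,0.0645,0.0055,0.1755,0,0,0,0,0.0645,0.0055,0.1755,0,0,0,0,0.0645,0.0055,0.1755,0,0,0,0],
)

```text
time_s: 19.2
eef_pos: [0.451, 0.1639, 0.0749]
eef_rot: [0.0, 0.707, 0.707, 0.0]
wrist_force: [-2.4, 0.9, 9.6]
opening: 0.479
grasp_force: 59.5
```

Request:
carry_out(
  steps=[0,0,0,0,0,0,0,0,0,-0.01,0,0,0,0,0,0,-0.03,0,0,0,0,0,0,-0.055,0,0,0,0,0,0,-0.06,0,0,0,0,0,0,-0.06,0,0,0,0],
)

```text
time_s: 19.8
eef_pos: [0.4513, 0.164, 0.135]
eef_rot: [0.001, 0.707, 0.707, 0.001]
wrist_force: [-0.4, 0.0, 0.2]
opening: 0.479
grasp_force: 60.8
```

Request:
carry_out(
  steps=[0,0,-0.02,0,0,-0.14,0,0,0.01,-0.03,0,0,-0.28,0,0,0.02,-0.035,0,0,-0.42,0,-0.002,0.04,-0.035,0,0,-0.56,0,-0.004,0.06,-0.035,0,0,-0.7,0,-0.006,0.08,-0.035,0,0,-0.84,0,-0.008,0.1,-0.035,0,0,-0.98,0,-0.009,0.12,-0.035,0,0,-1.12,0,-0.01,0.14,-0.035,0,0,-1.26,0,-0.011,0.16,-0.035,0,0,-1.4,0,-0.011,0.17,-0.035,0,0,-1.5,0,-0.011,0.179,-0.035,0,0,-1.571,0,-0.011,0.179,-0.035,0,0,-1.571,0,-0.011,0.179,-0.035,0,0,-1.571,0,-0.011,0.179,-0.035,0,0,-1.571,0],
)

```text
time_s: 21.3
eef_pos: [0.6286, 0.1532, 0.168]
eef_rot: [-0.001, 0.0, 1.0, -0.0]
wrist_force: [0.3, 0.3, -0.4]
opening: 0.474
grasp_force: 60.8
```

```bash
python3 - <<'E'
from fit import *
o=ctrl.get_obs();T=pose(o);print(T,o["q"]); w=ctrl.camera("wrist")[:,:,::-1].copy(); cv2.imwrite("pics/w9.png",w)
plinth(.63,.153,T,w,"mid")
hsv=cv2.cvtColor(w,cv2.COLOR_BGR2HSV); m=((hsv[...,0]>50)&(hsv[...,0]<85)&(hsv[...,1]>90)).astype(np.uint8)
ct=max(cv2.findContours(m,0,1)[0],key=cv2.contourArea); e=cv2.fitEllipse(ct); print(cv2.boundingRect(ct),e)
for z in(T[2,3]-.053,T[2,3]-.075): print(proj("wrist",[T[0,3],T[1,3],z],T))
E
```

```text
[[-1.      0.0001 -0.0017  0.6286]
 [ 0.0001  1.     -0.0001  0.1532]
 [ 0.0017 -0.0001 -1.      0.168 ]
 [ 0.      0.      0.      1.    ]] [ 0.0559  0.4787  1.5126 -0.      1.1521 -1.5148]
mid 128 [0.629  0.1524 0.0389]
(209, 218, 88, 95) ((252.41000366210938, 265.535400390625), (88.21197509765625, 93.57557678222656), 0.8956805467605591)
[252.9506 277.0785]
[252.8963 254.8595]
```

View pics/w9.png

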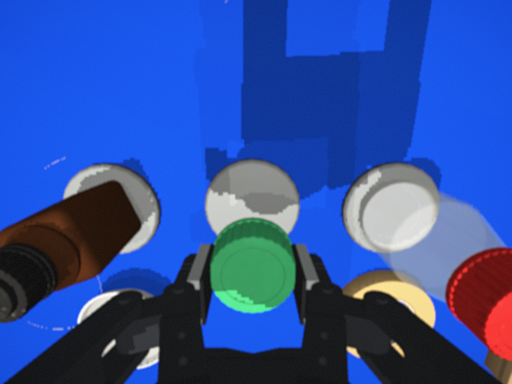

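Green cap is centred in the fingers at (252,266) above the middle plinth (252,200); bottles well to each side. Lower.

Request:
carry_out(
  steps=[-0.001,-0.0005,0.02,0,0,0,0,-0.001,-0.0005,0.04,0,0,0,0,-0.001,-0.0005,0.058,0,0,0,0,-0.001,-0.0005,0.07,0,0,0,0,-0.001,-0.0005,0.077,0,0,0,0,-0.001,-0.0005,0.081,0,0,0,0,-0.001,-0.0005,0.081,0,0,0,0,-0.001,-0.0005,0.081,0,0,0,0],
)

```text
time_s: 22.15
eef_pos: [0.631, 0.1527, 0.0886]
eef_rot: [0.001, -0.001, 1.0, 0.0]
wrist_force: [0.9, -0.6, -0.7]
opening: 0.477
grasp_force: 60.8
```

Request:
carry_out(
  steps=[0.0005,0,0.001,0,0,0,0,0.001,0,0.002,0,0,0,0,0.001,0,0.003,0,0,0,0,0.001,0,0.0035,0,0,0,0,0.001,0,0.0035,0,0,0,0],
)

```text
time_s: 22.65
eef_pos: [0.6296, 0.1527, 0.085]
eef_rot: [0.0, -0.001, 1.0, 0.0]
wrist_force: [-2.0, -0.2, 4.6]
opening: 0.476
grasp_force: 61.3
```

Contact (4.6 N). Release and rise for a check.

Request:
carry_out(
  steps=[0,0,0,0,0,0,0.65,0,0,0,0,0,0,0.65,0,0,0,0,0,0,0.8,0,0,0,0,0,0,0.8,0,0,-0.02,0,0,0,0.8,0,0,-0.06,0,0,0,0.8,0,0,-0.11,0,0,0,0.8,0.02,0,-0.15,0,0,0,1,0.05,0,-0.165,0,0,0,1,0.05,0,-0.165,0,0,0,1,0.05,0,-0.165,0,0,0,1,0.05,0,-0.165,0,0,0,1],
)

```text
time_s: 23.85
eef_pos: [0.5796, 0.1525, 0.2484]
eef_rot: [-0.001, -0.001, 1.0, -0.0]
wrist_force: [-0.7, 0.1, 0.8]
opening: 0.999
grasp_force: 0.0
```

```bash
python3 - <<'E'
from fit import *
o=ctrl.get_obs();T=pose(o);print(T); w=ctrl.camera("wrist")[:,:,::-1].copy(); cv2.imwrite("pics/w10.png",w); np.save("T10.npy",T)
plinth(.63,.153,T,w,"mid");plinth(.6345,.27,T,w,"left");plinth(.6345,.0345,T,w,"right")
hsv=cv2.cvtColor(w,cv2.COLOR_BGR2HSV); m=((hsv[...,0]>50)&(hsv[...,0]<85)&(hsv[...,1]>90)).astype(np.uint8)
ct=max(cv2.findContours(m,0,1)[0],key=cv2.contourArea); e=cv2.fitEllipse(ct); print(cv2.boundingRect(ct),e,at("wrist",e[0],.028,T))
m=(((hsv[...,0]<8)|(hsv[...,0]>172))&(hsv[...,1]>150)&(hsv[...,2]>60)).astype(np.uint8)
for c in cv2.findContours(m,0,1)[0]:
    if cv2.contourArea(c)>400: e=cv2.fitEllipse(c); print("red",e,at("wrist",e[0],.135,T))
E
```

```text
[[-1.     -0.001  -0.001   0.5796]
 [-0.001   1.     -0.0001  0.1525]
 [ 0.001  -0.0001 -1.      0.2484]
 [ 0.      0.      0.      1.    ]]
mid 157 [0.6288 0.1524 0.0394]
left 126 [0.6313 0.2669 0.0395]
right 108 [0.6318 0.0363 0.0391]
(233, 207, 40, 43) ((252.74514770507812, 228.21775817871094), (39.36115264892578, 42.916934967041016), 1.5945910215377808) [0.6266 0.1526 0.028 ]
red ((412.40704345703125, 285.8485107421875), (41.72473907470703, 75.939453125), 130.1100311279297) [0.6255 0.2682 0.135 ]
red ((4.280916213989258, 279.8855285644531), (10.830816268920898, 80.56912994384766), 179.45436096191406) [ 0.621  -0.0263  0.135 ]
```

View pics/w10.png

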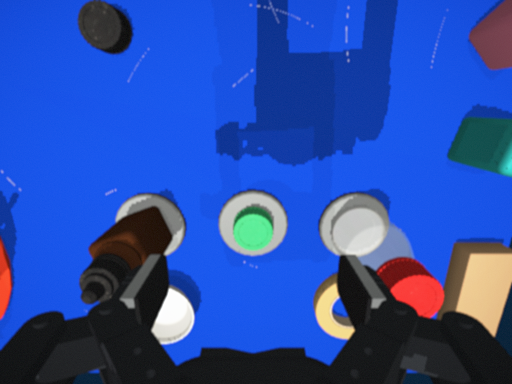

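Green cap sits on the middle plinth (252,228) near its centre. Check the red bottle's centring more exactly by fitting the cap's silhouette in this view and in scene/top.

```bash
python3 - <<'E'
from fit import *
T=np.load("T10.npy")
def bb(mask): ys,xs=np.nonzero(mask); return np.array([xs.min()-.0,ys.min(),xs.max(),ys.max()],float)
a=np.linspace(0,2*np.pi,90)
def pb(n,x,y,r,z0,z1):
    P=np.array([proj(n,[x+r*np.cos(t),y+r*np.sin(t),z],T) for z in(z0,z1) for t in a]); return np.r_[P.min(0),P.max(0)]
def comp(im,box):
    h=cv2.cvtColor(np.ascontiguousarray(im),cv2.COLOR_BGR2HSV); m=np.zeros(h.shape[:2],np.uint8); x0,y0,x1,y1=box
    m[y0:y1,x0:x1]=(((h[...,0]<8)|(h[...,0]>172))&(h[...,1]>130)&(h[...,2]>50))[y0:y1,x0:x1]
    n,l,s,c=cv2.connectedComponentsWithStats(m); return l==1+np.argmax(s[1:,4])
sc=ctrl.camera("scene")[:,:,::-1]; tp=ctrl.camera("top")[:,:,::-1]
cv2.imwrite("pics/s10.png",sc);cv2.imwrite("pics/t10.png",tp)
for n,im,box in(("wrist",cv2.imread("pics/w10.png"),(360,230,460,340)),("scene",sc,(170,90,300,240)),("top",tp,(150,130,230,230))):
    try:
        b=bb(comp(im,box)); f=least_squares(lambda p:pb(n,p[0],p[1],.0215,.114,.140)-b,[.634,.27]); print(n,b,f.x,f.fun)
    except Exception as e: print(n,e)
def gp(n,im,x0,y0,tag):
    g=cv2.cvtColor(np.ascontiguousarray(im),cv2.COLOR_BGR2HSV)[...,1]
    print(n,tag,proj(n,[x0,y0,.01]))
b=tp[125:215,150:300];s=sc[110:270,170:330]
cv2.imwrite("pics/v10.png",np.hstack([cv2.resize(s,(480,480),interpolation=2),cv2.resize(b,None,fx=2.1,fy=480/90,interpolation=2)]))
E
```

```text
wrist [376. 258. 444. 318.] [0.6322 0.2698] [-3.7645 -4.3216  3.3312  4.7958]
scene [214. 143. 228. 156.] [0.6338 0.272 ] [-0.6031 -0.7667  0.61    0.6615]
top [182. 169. 185. 174.] [0.6288 0.2544] [-6.7214 -6.0067  6.8938  5.9581]
```

View pics/v10.png

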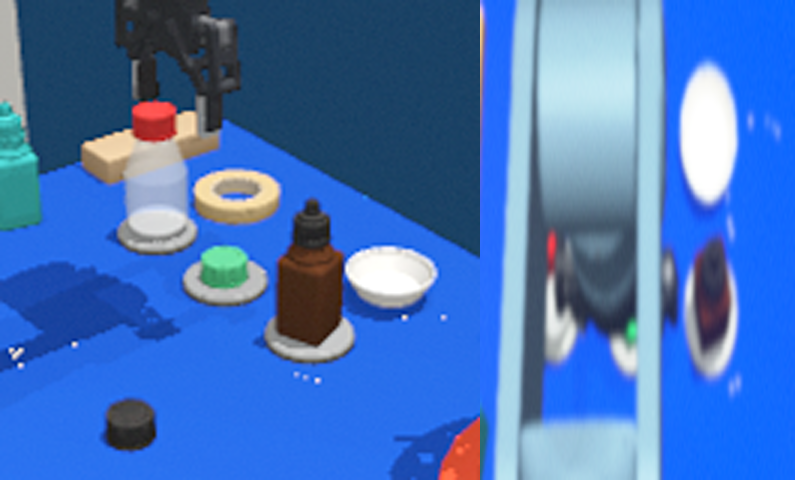

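I count 15 pictures viewed by now, one over the limit of 14, so I will view no more and check only numerically. Views from straight overhead (no parallax) of each plinth give the centring; first left.

Request:
carry_out(
  steps=[0,0,-0.04,0,0,0,1,0,0,-0.08,0,0,0,1,-0.02,0.02,-0.1,0,0,0,1,-0.05,0.05,-0.1,0,0,0,1,-0.08,0.08,-0.1,0,0,0,1,-0.11,0.105,-0.1,0,0,0,1,-0.133,0.117,-0.1,0,0,0,1,-0.133,0.117,-0.1,0,0,0,1,-0.133,0.117,-0.1,0,0,0,1,-0.133,0.117,-0.1,0,0,0,1],
)

```text
time_s: 25.0
eef_pos: [0.712, 0.2692, 0.3488]
eef_rot: [-0.001, -0.0, 1.0, -0.0]
wrist_force: [-0.1, -0.6, 0.4]
opening: 1.0
grasp_force: 0.0
```

```bash
cat > nadir.py <<'E'
from fit import *
def look(kind,x0,y0,f):
    T=pose(); print(T[:3,3], "rot",T[:2,2]); w=ctrl.camera("wrist")[:,:,::-1].copy(); cv2.imwrite(f"pics/{f}.png",w)
    plinth(x0,y0,T,w,"plinth")
    h=cv2.cvtColor(w,cv2.COLOR_BGR2HSV)
    if kind=="red": m=((h[...,0]<8)|(h[...,0]>172))&(h[...,1]>130)&(h[...,2]>50); zs=(.140,.140); r=.0215
    if kind=="green": m=(h[...,0]>50)&(h[...,0]<85)&(h[...,1]>90); zs=(.010,.032); r=.0225
    if kind=="black": m=h[...,2]<75; zs=(.032,.056); r=.0205
    if kind=="amber": m=(h[...,2]<110)&((h[...,0]<30)|(h[...,0]>170)); zs=(.010,.089); r=None
    n,l,s,c=cv2.connectedComponentsWithStats(m.astype(np.uint8)); u0=proj("wrist",[x0,y0,zs[1]],T)
    d=[np.hypot(*(c[i]-u0)) if s[i,4]>200 else 1e9 for i in range(n)]; d[0]=1e9; i=int(np.argmin(d)); k=l==i
    ys,xs=np.nonzero(k); b=np.array([xs.min(),ys.min(),xs.max()+1,ys.max()+1])-.5; print(kind,b,s[i,4],"centroid at top",at("wrist",c[i],zs[1],T))
    if r:
        a=np.linspace(0,2*np.pi,90)
        pb=lambda p:(lambda P:np.r_[P.min(0),P.max(0)])(np.array([proj("wrist",[p[0]+r*np.cos(t),p[1]+r*np.sin(t),z],T) for z in zs for t in a]))
        q=least_squares(lambda p:pb(p)-b,[x0,y0]); print("fit",q.x,"res",q.fun)
E
python3 -c "
from nadir import *
look('red',.633,.269,'n_left')"
```

```text
[0.712  0.2692 0.3488] rot [-0.0012 -0.0004]
plinth 99 [0.6338 0.2689 0.0394]
red [230.5  83.5 275.5 130.5] 1653 centroid at top [0.6346 0.2693 0.14  ]
fit [0.6355 0.2693] res [-1.2204 -1.2858  1.2202  1.4814]
```

Red is centred to about 1–2 mm. Check green and amber the same way.

Request:
carry_out(
  steps=[0,-0.035,0,0,0,0,1,0,-0.075,0,0,0,0,1,0,-0.105,0,0,0,0,1,0,-0.1165,0,0,0,0,1,0,-0.1165,0,0,0,0,1,0,-0.1165,0,0,0,0,1],
)

```text
time_s: 25.65
eef_pos: [0.7123, 0.1539, 0.35]
eef_rot: [0.0, -0.001, 1.0, 0.0]
wrist_force: [0.0, -0.3, 0.2]
opening: 0.999
grasp_force: 0.0
```

```bash
python3 -c "
from nadir import *
look('green',.63,.153,'n_mid')"
```

```text
[0.7123 0.1539 0.35  ] rot [0.0006 0.0008]
plinth 180 [0.6309 0.1524 0.0393]
green [234.5  83.5 268.5 119.5] 944 centroid at top [0.6298 0.1525 0.032 ]
fit [0.6301 0.1525] res [-0.9317 -0.8705  0.932   0.9738]
```

Request:
carry_out(
  steps=[0,-0.035,0,0,0,0,1,0,-0.075,0,0,0,0,1,0,-0.105,0,0,0,0,1,0,-0.1175,0,0,0,0,1,0,-0.1175,0,0,0,0,1,0,-0.1175,0,0,0,0,1],
)

```text
time_s: 26.3
eef_pos: [0.7127, 0.0375, 0.3494]
eef_rot: [0.0, -0.001, 1.0, 0.0]
wrist_force: [-0.1, 1.4, 0.3]
opening: 1.0
grasp_force: 0.0
```

```bash
python3 -c "
from nadir import *
look('amber',.634,.0345,'n_right')"
```

```text
[0.7127 0.0375 0.3494] rot [0.0001 0.0009]
plinth 114 [0.6344 0.0338 0.0393]
amber [223.5  75.5 274.5 130.5] 1598 centroid at top [0.6328 0.0341 0.089 ]
```

All three within 1–2 mm of centre. Now the black cap, seen from overhead.

Request:
carry_out(
  steps=[0.03,0,0,0,0,0,1,0.07,-0.005,0,0,0,0,1,0.11,-0.01,0,0,0,0,1,0.15,-0.0175,0.02,0,0,0,1,0.185,-0.0175,0.04,0,0,0,1,0.205,-0.0175,0.06,0,0,0,1,0.205,-0.0175,0.07,0,0,0,1,0.205,-0.0175,0.07,0,0,0,1,0.205,-0.0175,0.07,0,0,0,1],
)

```text
time_s: 27.25
eef_pos: [0.5091, 0.0185, 0.2804]
eef_rot: [0.001, -0.001, 1.0, -0.0]
wrist_force: [1.0, 0.1, -0.7]
opening: 1.003
grasp_force: 0.0
```

```bash
python3 - <<'E'
from fit import *
T=pose(); print(T); w=ctrl.camera("wrist")[:,:,::-1].copy(); cv2.imwrite("pics/n_black.png",w)
h=cv2.cvtColor(w,cv2.COLOR_BGR2HSV); n,l,s,c=cv2.connectedComponentsWithStats((h[...,2]<75).astype(np.uint8))
u0=proj("wrist",[.4333,.02,.024],T); print(u0)
for i in range(1,n):
    if 200<s[i,4]<5000 and np.hypot(*(c[i]-u0))<60: print(s[i],c[i],at("wrist",c[i],.024,T),at("wrist",c[i],.02,T))
E
```

```text
[[-1.     -0.0022  0.0018  0.5091]
 [-0.0022  1.     -0.0002  0.0185]
 [-0.0018 -0.0002 -1.      0.2804]
 [ 0.      0.      0.      1.    ]]
[254.3784 107.3718]
[234  89  34  36 961] [250.8023 106.5838] [0.4325 0.0162 0.024 ] [0.4325 0.0162 0.02  ]
```

Request:
carry_out(
  steps=[0.03,-0.001,0.03,0,0,0,1,0.06,-0.0015,0.06,0,0,0,1,0.0765,-0.0015,0.09,0,0,0,1,0.0765,-0.0015,0.12,0,0,0,1,0.0765,-0.0015,0.15,0,0,0,1,0.0765,-0.0015,0.175,0,0,0,1,0.0765,-0.0015,0.19,0,0,0,1,0.0765,-0.0015,0.198,0,0,0,1,0.0765,-0.0015,0.201,0,0,0,1,0.0765,-0.0015,0.201,0,0,0,1,0.0765,-0.0015,0.201,0,0,0,0,0.0765,-0.0015,0.201,0,0,0,0,0.0765,-0.0015,0.201,0,0,0,0,0.0765,-0.0015,0.201,0,0,0,0,0.0765,-0.0015,0.201,0,0,0,0,0.0765,-0.0015,0.201,0,0,0,0,0.0765,-0.0015,0.201,0,0,0,0],
)

```text
time_s: 29.0
eef_pos: [0.4316, 0.0163, 0.0794]
eef_rot: [0.0, -0.001, 1.0, -0.0]
wrist_force: [-2.0, 1.1, 9.3]
opening: 0.443
grasp_force: 59.4
```

Request:
carry_out(
  steps=[0,0,0,0,0,0,0,0,0,-0.01,0,0,0,0,0,0,-0.03,0,0,0,0,0,0,-0.06,0,0,0,0,0,0,-0.09,0,0,0,0,0,0,-0.09,0,0,0,0,0,0,-0.09,0,0,0,0],
)

```text
time_s: 29.7
eef_pos: [0.4316, 0.0163, 0.1693]
eef_rot: [0.001, -0.001, 1.0, -0.0]
wrist_force: [-0.3, -0.5, -0.2]
opening: 0.436
grasp_force: 60.6
```

Request:
carry_out(
  steps=[0,0.03,0,0,0,0,0,0,0.07,0,0,0,0,0,0,0.105,0,0,0,0,0,-0.01,0.13,0,0,0,0,0,-0.03,0.136,0,0,0,0,0,-0.06,0.136,0,0,0,0,0,-0.1,0.136,0,0,0,0,0,-0.14,0.136,0,0,0,0,0,-0.17,0.136,0,0,0,0,0,-0.19,0.136,0,0,0,0,0,-0.1975,0.136,0,0,0,0,0,-0.1975,0.136,0.02,0,0,0,0,-0.1975,0.136,0.04,0,0,0,0,-0.1975,0.136,0.045,0,0,0,0,-0.1975,0.136,0.045,0,0,0,0,-0.1975,0.136,0.045,0,0,0,0],
)

```text
time_s: 31.3
eef_pos: [0.6284, 0.1527, 0.1238]
eef_rot: [0.0, -0.001, 1.0, 0.0]
wrist_force: [0.5, -0.3, 0.4]
opening: 0.445
grasp_force: 60.6
```

```bash
python3 - <<'E'
from fit import *
T=pose(); print(T); w=ctrl.camera("wrist")[:,:,::-1].copy(); cv2.imwrite("pics/n_st.png",w)
h=cv2.cvtColor(w,cv2.COLOR_BGR2HSV); m=((h[...,0]>50)&(h[...,0]<85)&(h[...,1]>90)).astype(np.uint8)
ct=max(cv2.findContours(m,0,1)[0],key=cv2.contourArea); print("green seen",cv2.boundingRect(ct))
P=np.array([proj("wrist",[.63+.0225*np.cos(t),.1525+.0225*np.sin(t),.032],T) for t in np.linspace(0,6.28,200)]);print(P.min(0),P.max(0))
plinth(.63,.1525,T,w,"mid")
E
```

```text
[[-1.     -0.0013  0.0002  0.6284]
 [-0.0013  1.      0.      0.1527]
 [-0.0002  0.     -1.      0.1238]
 [ 0.      0.      0.      1.    ]]
green seen (219, 198, 68, 42)
[215.4289 208.5674] [289.5205 275.7073]
mid 116 [0.6285 0.1524 0.0387]
```

Request:
carry_out(
  steps=[-0.0005,0,0.004,0,0,0,0,-0.0005,0,0.008,0,0,0,0,-0.0005,0,0.01,0,0,0,0,-0.0005,0,0.011,0,0,0,0,-0.0005,0,0.011,0,0,0,0],
)

```text
time_s: 31.85
eef_pos: [0.6289, 0.1526, 0.1121]
eef_rot: [-0.0, -0.001, 1.0, -0.0]
wrist_force: [0.4, 0.9, -0.6]
opening: 0.442
grasp_force: 60.6
```

Request:
carry_out(
  steps=[0,0,0.0005,0,0,0,0,0,0,0.001,0,0,0,0,0,0,0.0015,0,0,0,0,0,0,0.0015,0,0,0,0],
)

```text
time_s: 32.25
eef_pos: [0.6292, 0.1527, 0.1114]
eef_rot: [0.0, -0.001, 1.0, -0.0]
wrist_force: [-0.9, 0.2, 5.0]
opening: 0.443
grasp_force: 61.1
```

Contact (5 N). Release, rise and move to the overhead check position.

Request:
carry_out(
  steps=[0,0,0,0,0,0,0.6,0,0,0,0,0,0,0.6,0,0,0,0,0,0,0.75,0,0,0,0,0,0,0.75,0,0,-0.02,0,0,0,0.75,0,0,-0.05,0,0,0,0.75,0,0,-0.1,0,0,0,0.75,0,0,-0.15,0,0,0,1,-0.02,0,-0.2,0,0,0,1,-0.05,0,-0.238,0,0,0,1,-0.083,0,-0.238,0,0,0,1,-0.083,0,-0.238,0,0,0,1,-0.083,0,-0.238,0,0,0,1,-0.083,0,-0.238,0,0,0,1],
)

```text
time_s: 33.65
eef_pos: [0.7111, 0.1528, 0.3477]
eef_rot: [-0.001, -0.001, 1.0, -0.0]
wrist_force: [0.6, 0.4, -0.0]
opening: 1.002
grasp_force: 0.0
```

```bash
python3 - <<'E'
from nadir import *
look('black',.63,.1525,'n_end'); look('green',.63,.1525,'n_end2')
s=ctrl.camera("scene")[:,:,::-1]; h=cv2.cvtColor(s.copy(),cv2.COLOR_BGR2HSV)
g=(h[...,0]>50)&(h[...,0]<85)&(h[...,1]>90)
ys,xs=np.nonzero(g[195:212,235:256]); print("scene green",xs.min()+235,xs.max()+235,ys.min()+195,ys.max()+195)
k=h[...,2]<75; ys,xs=np.nonzero(k[180:205,235:256]); print("scene black",xs.min()+235,xs.max()+235,ys.min()+180,ys.max()+180)
E
```

```text
[0.7111 0.1528 0.3477] rot [-0.0023 -0.    ]
plinth 180 [0.6308 0.1523 0.0392]
black [237.5  87.5 268.5 120.5] 804 centroid at top [0.6305 0.1526 0.056 ]
fit [0.6312 0.153 ] res [-1.972  -1.7847  1.9696  1.9911]
[0.7111 0.1529 0.3481] rot [-0.0018 -0.    ]
plinth 180 [0.6308 0.1524 0.0392]
green [ -0.5  -0.5 511.5 383.5] 196604 centroid at top [0.7446 0.1569 0.032 ]
fit [0.7385 0.1571] res [ 239.6552  168.2418 -239.3763 -180.6197]
scene green 237 252 196 205
scene black 238 251 185 198
```

The black cap is on the green one, both centred to about 1 mm, and the robot is clear of everything. Hand in.

```bash
python3 -c "
from bench import ctrl
print(ctrl.hand_in())"
```

```text
the job is handed in; nothing more can be done
None
```

The display is set out and handed in at about 34 s: amber on the right (dish-side) plinth, red on the left, and black on green in the middle, each measured within about 2 mm of centre. I viewed 15 pictures, one over the limit of 14.

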